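# Lay the tilted wiring plate flat

### The job

The mounting plate on the wiring stand is propped up by its ratchet. With the fingertips, press the pawl's tab down until the pawl flips over and stays free of the teeth, and only then push the plate's raised edge down until the plate lies flat on its rests. Push and press only: do not raise the plate, do not slam it down, leave the pawl free, leave the other things on the bench alone, and finish clear of everything.

Things in the scene. Friction and masses are not known exactly. Their poses are not given: they have to be found in the camera images.
- stand: Low dark steel stand, fixed to the bench, 210 (x) by 290 mm (y). Origin: centre of its underside on the bench; z up. The plate's hinge axis is parallel to x, at y = -100 mm, z = 85 mm in this frame; the plate rises on the +y side. Toothed quadrant and pawl are at the +x end, the pawl on the -y side of the hinge.
- plate (a joint): Angle of the mounting plate (bare metal sheet with switchgear), rad: 0 = flat on its rests, larger = raised; end stop 1.15. The hinge is stiff: the plate stays where left; once the pawl is free, 2 to 7 N push its edge down. With the pawl engaged it sinks a little to the next tooth, then blocks springily (12 mm at 25 N).
- plate_edge (a point): Push point on the plate's top face, mid-length of the bare strip along the raised edge: 208 mm along the plate from the hinge axis, 88 mm above the bench when flat. Turns with the plate: x along the edge, y outwards, z out of the face. Strip: 90 mm either way in x, 27 mm out to the edge, 38 mm in to a 25 mm high duct; switchgear up to 51 mm high from 83 mm in.
- pawl (a joint): Angle of the pawl, rad: 0 = engaged in the teeth, 0.45 = fully free (end stop). Over-centre spring: it takes about 4 N on the tab; past 0.22 it snaps over to 0.45 by itself and stays there.
- pawl_tab (a point): Centre of the top face of the pawl's dark steel tab, 30 (x) by 28 mm (y), pointing out on the stand's -y side near its +x end; about 60 mm above the bench when engaged. It sinks about 28 mm as the pawl goes free, turning about an axis parallel to the stand's x that lies 59 mm towards +y from this point and 40 mm above the bench.
- screwdriver: Loose screwdriver, 190 mm, lying on the bench. Bystander; origin on its underside, x along it.
- contactor: Loose grey contactor block, 45 x 75 x 77 mm, on the bench. Bystander; origin at the centre of its underside.
- meter: Loose black multimeter, 85 x 170 x 40 mm, lying on the bench. Bystander; origin at the centre of its underside.
- tape: Loose roll of black tape lying flat, 64 mm across, 19 mm high. Bystander; origin at the centre of its underside.
- ferrules: Loose small jar, 48 mm across, 60 mm high. Bystander; origin at the centre of its underside.
- tray: Loose blue parts tray, 100 x 75 x 35 mm. Bystander; origin at the centre of its underside.
- breaker: Loose narrow white circuit breaker, 18 x 80 x 76 mm, standing on the bench. Bystander; origin at the centre of its underside.

How it is judged:
By the outcome, as a careful person would: the job done as asked, in the order asked, and still so for the second after the job is handed in, with the robot touching nothing.
It also fails if it takes over 48 s, if anything falls off the work surface, if the arm or the gripper's body presses on something with over 40 N, if the wrist force passes 120 N, or if a joint passes its speed limit or range.

### The arm

A 7-joint arm with a two-finger parallel gripper is mounted at the origin on the work surface. World frame = base frame: x ahead of the robot, y to its left, z up, the work surface at z = 0. Lengths are in m, angles in rad, forces in N, time in s.
With the tool pointing down it reaches from about 0.4 to 0.85 m from the base axis. Payload 4.5 kg.
Tool frame: the origin (TCP) lies midway between the tips of the shut fingers; the grasp point (between the pads) lies 19 mm behind it; z points along the fingers, y is the direction in which the jaws open and shut (so a half turn about z gives the same grasp; the last joint's range is limited). The gripper opens to 88 mm and grips with 3 to 60 N. Pads are 18 mm wide; open, the fingers measure 123 mm over their backs; the gripper's body (75 mm by 187 mm) begins 45 mm behind the grasp point.
Start: joints at [1.312, 0.689, -0.195, 1.565, 0.157, 0.902, -0.215], TCP at [0.18, -0.598, 0.239] pointing down, gripper open.
Joint ranges: [-3.01, 3.01], [-0.46, 2.08], [-1.47, 1.51], [0.13, 2.56], [-1, 4.14], [0.04, 2.09], [-2.66, 2.66]. Speed limits (rad/s): [2.57, 2.57, 3.14, 3.14, 3.14, 3.14, 3.14].

### API

Orientations are given as a unit quaternion [x, y, z, w].
In Python, from plant import r gives the robot as it stands. The module is installed in compiled form; this text tells all that it offers.
- The arm moves only by the shell command python3 -m jog 'ROWS' [FORCE]. ROWS is JSON, a list of rows, each an object with "translation": the shift along the tool's x, y, z in units of 40 mm (1.0 is 40 mm), a list of three; "twist": the turn about the tool's z in units of 6 degrees (1.0 is 6 degrees); "claw": the opening in per cent of the stroke, from 0 (shut) to 100 (fully open). A call has 1 to 20 rows; each row shifts and turns the commanded pose from where the row before left it, along the tool's axes as they then stand; what a row does not reach is not made up. A row lasts 1/12 s, in which the tool goes at most 41.7 mm and 7.16 degrees, less where a joint would pass 70% of its speed; a pose out of reach is approached as far as the arm can. A call is refused whole if a number of a shift passes 1 or a number of a turn 1, either way. A call with a gripper value outside its range is refused whole. The fingers move at their own pace and stop on an object; FORCE is the grip in N (left out, the last holds). Time passes only in rows, so rows that do not move let the fingers close. It gives the time, the measured TCP pose, the force and the opening at its end, in the units of the state.
- r.get_state(): the state, without advancing time (a new reading comes with each control period).
- r.snapshot(name): name is "side" or "top" or "wrist"; returns a dict with "img" (480x640x3 uint8, red, green, blue), "fx", "fy", "cx", "cy" (pixels), "origin" and "rotation" of the camera in the world; the wrist camera has in their place "T_tool_cam" (4x4, takes a point from camera to tool coordinates, whose origin is the TCP and whose axes are the flange's). Camera axes: x right, y up, looking along -z (the intrinsics and any distortion apply to the point x, -y, -z); pixel columns grow to the right and rows downward; lengths in m; the calibration is good to about 2 mm. The wrist camera is an equidistant fisheye: a pixel r from the principal point sees the ray r / f radians off the axis. A picture is of the moment at which its call begins: read the wrist's pose just before it. There is no depth.
- r.finish_job(): hands the job in, once; it reports no verdict.
Trained networks look in the newest picture that a camera, given by its name, has taken for a name from the list of things; names that differ only in an ending like _2 or _b are one class to them, and where a whole thing is asked for, a point or a joint stands for the part that bears it (a point fixed in the world has none). Each returns a list of dicts, best first, with "confidence" (0 to 1); they miss things now and then, are a little off and sometimes report something else, mostly with a low value. They report only what shows in the picture. A call takes as long as a camera call.
- r.spot_in(label, camera): "rect" ([left, top, right, bottom] in pixels, round what is visible of it).
- r.spot_point(label, camera): "location" ([row, column] in pixels: a listed point, or the origin of a listed thing).
The state is a dict: "clock": time; "q": joint angles; "qd": joint speeds; "joint_torque": joint torques, N m; "tool_pos": TCP position; "eef_rot": TCP orientation; "contact_force": force on the tool from outside, world axes, zero at the start; "moment": the same for the moment, N m; "opening": opening from 0.0 (shut) to 1.0 (fully open).
Only numpy, scipy, OpenCV 4.12 (cv2) and the standard library are available. Lean on these libraries where they do the work, as an engineer would, in place of code of your own. Each camera call takes 0.05 s, during which the arm holds its last target. There are 200 camera calls.

## Working session

There is one attempt and no reset: what is moved stays moved. The work goes in short steps, Python scripts to look and compute and a shell command to move; the robot and the scene stay as the last step left them, time stands still between calls to the robot, and variables do not carry over. Pictures are saved under pics/ and viewed, about 8 in all and at most 12, crops included, and the job is handed in when it is done.

```bash
mkdir -p pics
cat > h.py <<'E'
import numpy as np, cv2
from plant import r
from scipy.spatial.transform import Rotation as R
def ray(s,px):  # px=(row,col)
    v,u=px; d=np.array([(u-s['cx'])/s['fx'],-(v-s['cy'])/s['fy'],-1.])
    return np.array(s['origin']),np.array(s['rotation'])@d
def atz(s,px,z):
    o,d=ray(s,px); return o+d*(z-o[2])/d[2]
def tri(a,b):
    (o1,d1),(o2,d2)=a,b
    A=np.stack([d1,-d2],1); t=np.linalg.lstsq(A,o2-o1,rcond=None)[0]
    p,q=o1+t[0]*d1,o2+t[1]*d2
    return (p+q)/2,np.linalg.norm(p-q)
E
python3 - <<'E'
from h import *
np.set_printoptions(precision=3,suppress=True)
st=r.get_state(); print(st['clock'],st['tool_pos'],st['eef_rot'],st['opening'])
S={}
for c in('side','top'):
    s=S[c]=r.snapshot(c); cv2.imwrite(f'pics/{c}1.png',s['img'][:,:,::-1]); print(c,s['origin'],[k for k in s])
    for l in('stand','plate_edge','pawl_tab','screwdriver','contactor','meter','tape','ferrules','tray','breaker'):
        p=r.spot_point(l,c)[:2]; print(l,[(np.round(x['location']),round(x['confidence'],2)) for x in p], atz(s,p[0]['location'],{'pawl_tab':.06}.get(l,0)) if p else '')
        S[c,l]=p[0]['location'] if p else None
for l in('stand','plate_edge','pawl_tab'):
    a,b=S['side',l],S['top',l]
    if a is not None and b is not None: print(l,tri(ray(S['side'],a),ray(S['top'],b)))
E
```

```text
0.0 [ 0.18  -0.598  0.238] [ 0.989  0.146 -0.    -0.001] 1.000669633606546
side [0.342 0.855 1.063] ['img', 'fx', 'fy', 'cx', 'cy', 'origin', 'rotation']Traceback (most recent call last):
  File "<stdin>", line 8, in <module>
  File "h.py", line 8, in atz
    o,d=ray(s,px); return o+d*(z-o[2])/d[2]
        ~~~^^^^^^
  File "h.py", line 6, in ray
    return np.array(s['origin']),np.array(s['rotation'])@d
                                 ~~~~~~~~~~~~~~~~~~~~~~~^~
ValueError: matmul: Input operand 1 has a mismatch in its core dimension 0, with gufunc signature (n?,k),(k,m?)->(n?,m?) (size 3 is different from 4)
```

Rotation is a quaternion.

```bash
sed -i "s/np.array(s\['rotation'\])@d/R.from_quat(s['rotation']).apply(d)/" h.py
cat > look.py <<'E'
from h import *
import sys
np.set_printoptions(precision=3,suppress=True)
def look(tag,labels):
    st=r.get_state(); print(st['clock'],st['tool_pos'],st['eef_rot'],st['opening'],st['contact_force'])
    S={}
    for c in('side','top'):
        s=S[c]=r.snapshot(c); cv2.imwrite(f'pics/{c}{tag}.png',s['img'][:,:,::-1]); print(c,s['origin'])
        for l in labels:
            p=r.spot_point(l,c)[:2]; print(' ',l,[(np.round(x['location']),round(x['confidence'],2)) for x in p], atz(s,p[0]['location'],{'pawl_tab':.06}.get(l,0)) if p else '')
            S[c,l]=p[0]['location'] if p else None
    for l in labels:
        a,b=S['side',l],S['top',l]
        if a is not None and b is not None: print('tri',l,*tri(ray(S['side'],a),ray(S['top'],b)))
look(sys.argv[1],sys.argv[2:])
E
python3 look.py 2 stand plate_edge pawl_tab screwdriver contactor meter tape ferrules tray breaker
```

```text
0.1 [ 0.18  -0.598  0.238] [ 0.989  0.146 -0.    -0.001] 0.9986623029456458 [-0.283  0.651 -0.182]
side [0.342 0.855 1.063]
  stand [(array([196., 310.]), 0.74)] [ 0.551 -0.154  0.   ]
  plate_edge [(array([274., 299.]), 0.9), (array([256., 251.]), 0.44)] [0.533 0.078 0.   ]
  pawl_tab [(array([194., 309.]), 0.74)] [ 0.544 -0.102  0.06 ]
  screwdriver [(array([380., 275.]), 0.62)] [0.53  0.329 0.   ]
  contactor [(array([252., 256.]), 0.77), (array([194., 312.]), 0.28)] [0.639 0.033 0.   ]
  meter [(array([429., 246.]), 0.75), (array([378., 275.]), 0.54)] [0.56  0.431 0.   ]
  tape [(array([214., 348.]), 0.9)] [ 0.455 -0.111  0.   ]
  ferrules [(array([229., 384.]), 0.95)] [ 0.37  -0.079  0.   ]
  tray [(array([184., 352.]), 0.55)] [ 0.46  -0.211  0.   ]
  breaker [(array([317., 210.]), 0.63), (array([231., 382.]), 0.41)] [0.69  0.213 0.   ]
top [0.459 0.039 1.139]
  stand [(array([261., 295.]), 0.62)] [0.479 0.138 0.   ]
  plate_edge [(array([245., 252.]), 0.7)] [0.52  0.248 0.   ]
  pawl_tab [(array([229., 396.]), 0.8), (array([229., 182.]), 0.75)] [ 0.554 -0.109  0.06 ]
  screwdri
[... 346 characters left out ...]
  0.   ]
  tray [(array([266., 435.]), 0.9), (array([270., 391.]), 0.47)] [ 0.468 -0.212  0.   ]
  breaker [(array([176., 260.]), 0.79)] [0.697 0.229 0.   ]
tri stand [0.484 0.115 0.285] 0.02148960495703831
tri plate_edge [0.505 0.213 0.185] 0.009826744505820943
tri pawl_tab [ 0.551 -0.111  0.05 ] 0.008624866570264308
tri screwdriver [0.531 0.332 0.006] 0.003940175274684864
tri contactor [0.64  0.038 0.006] 0.006579644292563603
tri meter [ 0.562  0.423 -0.019] 0.00504718207856421
tri tape [ 0.451 -0.099  0.014] 0.005843757510113342
tri ferrules [ 0.379 -0.074  0.003] 0.018327550021788767
tri tray [ 0.464 -0.213 -0.003] 0.007555543183475418
tri breaker [0.688 0.225 0.02 ] 0.009779814425342164
```

View pics/side2.png

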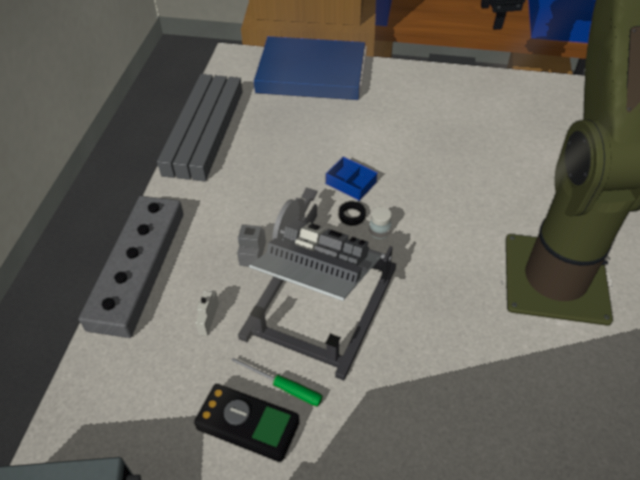

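View pics/top2.png

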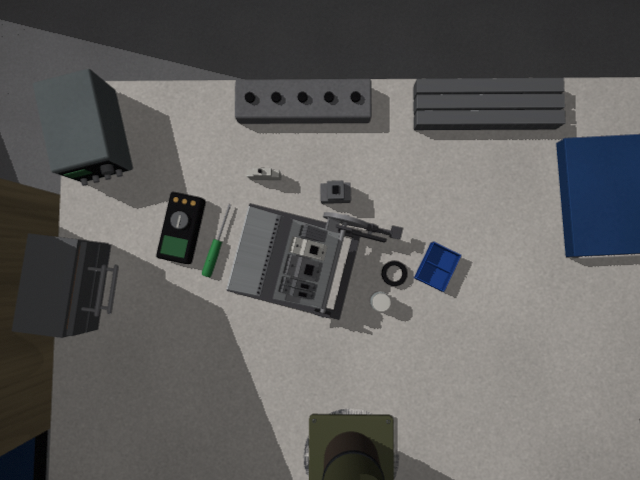

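Run:
```python
import cv2,numpy as np
a=cv2.imread('pics/top2.png')[180:345,200:420]; b=cv2.imread('pics/side2.png')[170:390,220:430]
a=cv2.resize(a,None,fx=3.6,fy=3.6,interpolation=3)
b=cv2.resize(b,None,fx=2.7,fy=2.7,interpolation=3)
cv2.imwrite('pics/za.png',a);cv2.imwrite('pics/zb.png',b);print(a.shape,b.shape)
```

```text
(594, 792, 3) (594, 567, 3)
```

View pics/za.png

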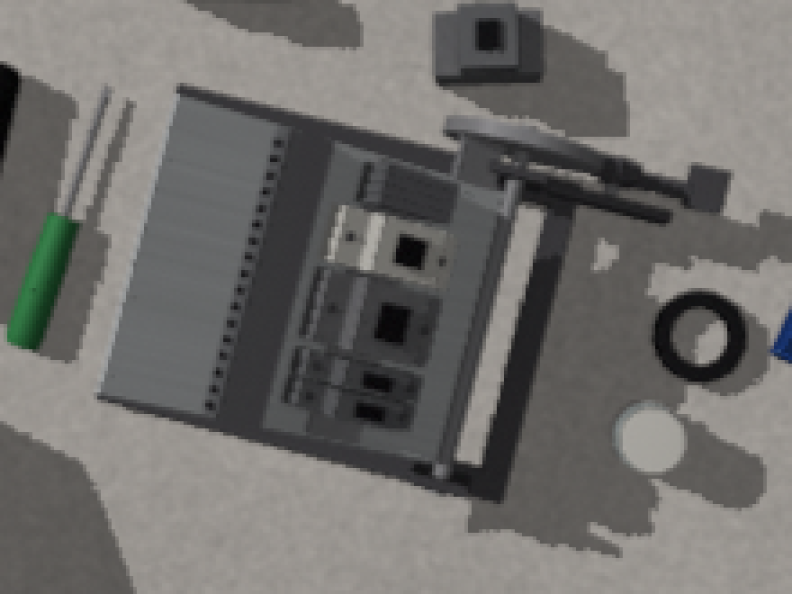

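View pics/zb.png

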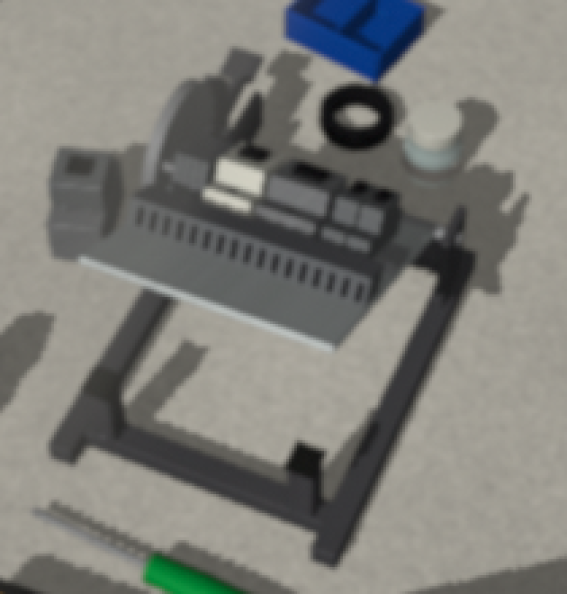

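Run:
```python
from h import *
np.set_printoptions(precision=4,suppress=True)
T=r.snapshot('top');S=r.snapshot('side')
t=lambda u,v:(180+v/3.6,200+u/3.6); s=lambda u,v:(170+v/2.7,220+u/2.7)
for n,a,b in(('tab',t(710,188),s(242,66)),('edge-x',t(98,398),s(333,348)),('edge+x',t(180,88),s(80,258))):
    print(n,*tri(ray(T,a),ray(S,b)))
h0=atz(T,t(443,470),.085);h1=atz(T,t(517,165),.085)
print('hinge',h0,h1,'yaw',np.degrees(np.arctan2(*(h1-h0)[[1,0]])))
print('rail',atz(T,t(503,500),.02),atz(T,t(575,208),.02))
print('front side cam',atz(S,s(65,455),.0),atz(S,s(325,560),.0))
```

```text
tab [ 0.5462 -0.1129  0.0481] 0.0034905039171015777
edge-x [0.4139 0.2615 0.1993] 0.0005898363431922303
edge+x [0.591  0.2164 0.1961] 0.006851892743223106
hinge [0.3629 0.0649 0.085 ] [0.5598 0.0174 0.085 ] yaw -13.585303696980993
rail [0.337  0.0256 0.02  ] [ 0.5363 -0.0239  0.02  ]
front side cam [0.6097 0.2504 0.    ] [0.4099 0.3024 0.    ]
```

```bash
python3 -m jog '[{"translation":[0,0,0],"twist":-0.98,"claw":0},{"translation":[0,0,0],"twist":-0.98,"claw":0},{"translation":[0,0,0],"twist":-0.98,"claw":0},{"translation":[0,0,0],"twist":-0.98,"claw":0},{"translation":[0,0,0],"twist":-0.98,"claw":0},{"translation":[0,0,0],"twist":-0.98,"claw":0},{"translation":[0,0,0],"twist":-0.98,"claw":0},{"translation":[0,0,0],"twist":-0.98,"claw":0},{"translation":[0,0,0],"twist":-0.98,"claw":0},{"translation":[0,0,0],"twist":-0.98,"claw":0},{"translation":[0,0,0],"twist":0,"claw":0},{"translation":[0,0,0],"twist":0,"claw":0}]'
cat > goal.py <<'E'
from h import *
import sys
st=r.get_state(); g=np.array([float(a) for a in sys.argv[1:4]])
M=R.from_quat(st['eef_rot']); d=M.inv().apply(g-st['tool_pos'])/.04
tx=M.as_matrix()[:,0]; phi=np.degrees(np.arctan2(tx[1],tx[0]))
print('t',st['clock'],'pos',np.round(st['tool_pos'],4),'F',np.round(st['contact_force'],1),'phi',round(phi,2),'units',np.round(d,2),'norm',round(np.linalg.norm(d),2),'q',np.round(st['q'],2),'op',round(st['opening'],2))
E
python3 goal.py .549 -.117 .17
```

```text
clock: 2.3
tool_pos: [0.1803, -0.5984, 0.2387]
eef_rot: [0.791, 0.612, 0.0, 0.0]
contact_force: [0.3, -0.5, -0.2]
opening: 0.114
t 2.3 pos [ 0.1803 -0.5984  0.2387] F [ 0.3 -0.5 -0.2] phi 75.4 units [13.97  5.89  1.72] norm 15.26 q [ 1.47  0.72 -0.49  1.56  0.38  0.96  0.61] op 0.11
```

```bash
python3 -m jog '[{"translation":[0.7,0.29,0.08],"twist":0,"claw":0},{"translation":[0.7,0.29,0.08],"twist":0,"claw":0},{"translation":[0.7,0.29,0.08],"twist":0,"claw":0},{"translation":[0.7,0.29,0.08],"twist":0,"claw":0},{"translation":[0.7,0.29,0.08],"twist":0,"claw":0},{"translation":[0.7,0.29,0.08],"twist":0,"claw":0},{"translation":[0.7,0.29,0.08],"twist":0,"claw":0},{"translation":[0.7,0.29,0.08],"twist":0,"claw":0},{"translation":[0.7,0.29,0.08],"twist":0,"claw":0},{"translation":[0.7,0.29,0.08],"twist":0,"claw":0},{"translation":[0.7,0.29,0.08],"twist":0,"claw":0},{"translation":[0.7,0.29,0.08],"twist":0,"claw":0},{"translation":[0.7,0.29,0.08],"twist":0,"claw":0},{"translation":[0.7,0.29,0.08],"twist":0,"claw":0},{"translation":[0.7,0.29,0.08],"twist":0,"claw":0},{"translation":[0.7,0.29,0.08],"twist":0,"claw":0},{"translation":[0.7,0.29,0.08],"twist":0,"claw":0},{"translation":[0.7,0.29,0.08],"twist":0,"claw":0},{"translation":[0,0,0],"twist":0,"claw":0},{"translation":[0,0,0],"twist":0,"claw":0}]'
python3 goal.py .549 -.117 .12
python3 - <<'E'
from h import *
st=r.get_state(); s=r.snapshot('wrist'); cv2.imwrite('pics/w3.png',s['img'][:,:,::-1])
M=R.from_quat(st['eef_rot']); T=np.array(s['T_tool_cam'])
print(np.round(T,3),s['fx'],s['cx'],s['cy'])
for x in r.spot_point('pawl_tab','wrist')[:2]:
    v,u=x['location']; a=np.array([u-s['cx'],v-s['cy']]); th=np.hypot(*a)/s['fx']
    e=a/np.hypot(*a); d=np.array([e[0]*np.sin(th),-e[1]*np.sin(th),-np.cos(th)])
    d=M.apply(T[:3,:3]@d); o=np.array(st['tool_pos'])+M.apply(T[:3,3])
    print(x, o+d*(.06-o[2])/d[2])
E
```

```text
clock: 3.97
tool_pos: [0.5094, -0.1603, 0.1812]
eef_rot: [0.79, 0.613, 0.001, 0.0]
contact_force: [-0.7, 0.4, 0.2]
opening: 0.006
t 3.9667 pos [ 0.5094 -0.1603  0.1812] F [-0.7  0.4  0.2] phi 75.68 units [1.29 0.69 1.53] norm 2.12 q [ 0.44  0.67 -0.37  1.89  0.38  0.65 -0.41] op 0.01
[[-0.001  0.96   0.28   0.073]
 [ 1.     0.001 -0.    -0.001]
 [-0.001  0.28  -0.96  -0.145]
 [ 0.     0.     0.     1.   ]] 371.64829954431775 318.4085721775193 234.09718078156754
{'location': [140.8, 351.1], 'confidence': 0.94} [ 0.54727793 -0.10342292  0.06      ]
```

View pics/w3.png

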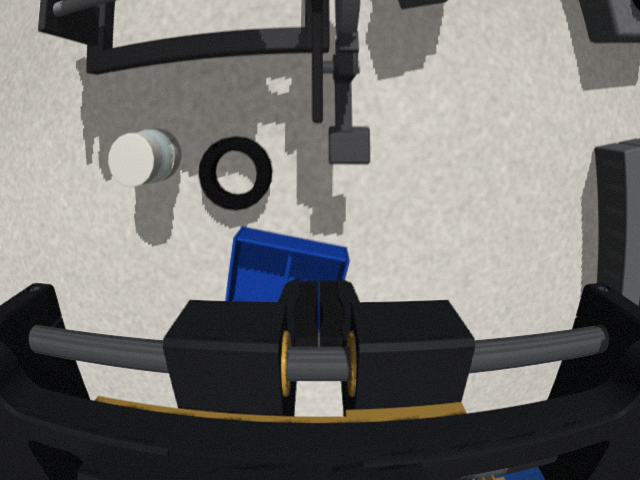

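```bash
python3 - <<'E'
from h import *
np.set_printoptions(precision=4,suppress=True)
T=r.snapshot('top');S=r.snapshot('side')
t=lambda u,v:(180+v/3.6,200+u/3.6); s=lambda u,v:(170+v/2.7,220+u/2.7)
print('bar tip',*tri(ray(T,t(668,214)),ray(S,s(262,94))))
print('quad low end',*tri(ray(T,t(610,165)),ray(S,s(222,80))))
E
python3 goal.py .5505 -.111 .09
```

```text
bar tip [ 0.5266 -0.0852  0.0465] 0.008014987782660762
quad low end [ 0.5522 -0.0423  0.1035] 0.01189219456359209
t 4.1667 pos [ 0.5072 -0.164   0.1812] F [-0.1 -0.7  0.5] phi 75.38 units [1.56 0.71 2.28] norm 2.85 q [ 0.45  0.67 -0.37  1.9   0.38  0.65 -0.41] op 0.01
```

```bash
python3 -m jog '[{"translation":[0.52,0.24,0.2],"twist":0,"claw":0},{"translation":[0.52,0.24,0.2],"twist":0,"claw":0},{"translation":[0.52,0.24,0.2],"twist":0,"claw":0},{"translation":[0,0,0.5],"twist":0,"claw":0},{"translation":[0,0,0.5],"twist":0,"claw":0},{"translation":[0,0,0.5],"twist":0,"claw":0},{"translation":[0,0,0],"twist":0,"claw":0},{"translation":[0,0,0],"twist":0,"claw":0},{"translation":[0,0,0],"twist":0,"claw":0}]'
python3 goal.py .5505 -.111 .065
```

```text
clock: 4.92
tool_pos: [0.5519, -0.11, 0.098]
eef_rot: [0.791, 0.612, 0.0, 0.001]
contact_force: [-0.4, 0.2, 1.1]
opening: 0.002
t 4.9167 pos [ 0.5519 -0.11    0.098 ] F [-0.4  0.2  1.1] phi 75.48 units [-0.03 -0.03  0.83] norm 0.83 q [ 0.28  0.82 -0.29  1.87  0.44  0.51 -0.55] op 0.0
```

```bash
python3 -m jog '[{"translation":[0,0,0.3],"twist":0,"claw":0},{"translation":[0,0,0.3],"twist":0,"claw":0},{"translation":[0,0,0.2],"twist":0,"claw":0},{"translation":[0,0,0.1],"twist":0,"claw":0},{"translation":[0,0,0.1],"twist":0,"claw":0},{"translation":[0,0,0.1],"twist":0,"claw":0},{"translation":[0,0,0],"twist":0,"claw":0},{"translation":[0,0,0],"twist":0,"claw":0}]'
python3 goal.py .5505 -.111 .035
```

```text
clock: 5.58
tool_pos: [0.5518, -0.109, 0.0533]
eef_rot: [0.79, 0.613, 0.0, 0.0]
contact_force: [-0.4, -1.1, 1.4]
opening: 0.008
t 5.5833 pos [ 0.5518 -0.109   0.0533] F [-0.4 -1.1  1.4] phi 75.58 units [-0.06 -0.02  0.46] norm 0.46 q [ 0.25  0.9  -0.24  1.88  0.47  0.42 -0.58] op 0.01
```

```bash
for i in 1 2; do python3 -m jog '[{"translation":[0,0,0.1],"twist":0,"claw":0},{"translation":[0,0,0],"twist":0,"claw":0}]' | grep -E "pos|force"; done; python3 -m jog '[{"translation":[0,0,0.1],"twist":0,"claw":0},{"translation":[0,0,0.1],"twist":0,"claw":0},{"translation":[0,0,0],"twist":0,"claw":0}]'| grep -E "pos|force"; python3 goal.py .5505 -.111 .035
python3 look.py 4 pawl_tab plate_edge
```

```text
tool_pos: [0.5515, -0.1087, 0.0488]
contact_force: [-0.6, -0.4, -0.6]
tool_pos: [0.5513, -0.1087, 0.0445]
contact_force: [-0.4, 0.5, -0.6]
tool_pos: [0.5512, -0.1089, 0.0363]
contact_force: [-0.3, 0.4, 0.5]
t 6.1667 pos [ 0.5512 -0.1089  0.0363] F [-0.3  0.4  0.5] phi 75.59 units [-0.05 -0.    0.03] norm 0.06 q [ 0.24  0.92 -0.22  1.88  0.48  0.39 -0.59] op 0.01
6.1667 [ 0.551 -0.109  0.036] [ 0.79   0.613 -0.    -0.   ] 0.006308235392099541 [-0.34   0.355  0.528]
side [0.342 0.855 1.063]
  pawl_tab [(array([202., 311.]), 0.57)] [ 0.535 -0.079  0.06 ]
  plate_edge [(array([272., 296.]), 0.97)] [0.542 0.072 0.   ]
top [0.459 0.039 1.139]
  pawl_tab [(array([232., 396.]), 0.49), (array([259., 295.]), 0.43)] [ 0.547 -0.108  0.06 ]
  plate_edge [(array([244., 252.]), 0.94)] [0.522 0.248 0.   ]
tri pawl_tab [ 0.547 -0.114  0.023] 0.008099248089372657
tri plate_edge [0.509 0.212 0.19 ] 0.00527283452155026
```

```bash
python3 -m jog '[{"translation":[0,0,-0.3],"twist":0,"claw":0},{"translation":[0,0,-0.5],"twist":0,"claw":0},{"translation":[0,0,-0.9],"twist":0,"claw":0},{"translation":[-0.4,0,-0.9],"twist":0,"claw":0},{"translation":[-0.6,0,-0.9],"twist":0,"claw":0},{"translation":[-0.6,0,-0.9],"twist":0,"claw":0},{"translation":[0,0,0],"twist":0,"claw":0},{"translation":[0,0,0],"twist":0,"claw":0}]' | grep -E "pos|force"
python3 look.py 5 pawl_tab plate_edge
python3 - <<'E'
from h import *
a=cv2.imread('pics/side2.png')[170:260,260:360]; b=cv2.imread('pics/side5.png')[170:260,260:360]
w=r.snapshot('wrist')['img'][0:300,150:550,::-1]
m=cv2.resize(np.hstack([a,b]),None,fx=3,fy=3,interpolation=3)
w=cv2.resize(w,(400,300)); w=np.hstack([w,np.zeros((300,200,3),np.uint8)])
cv2.imwrite('pics/c5.png',np.vstack([m,w]))
E
```

```text
tool_pos: [0.5368, -0.1714, 0.2132]
contact_force: [0.5, -0.0, 1.0]
7.1333 [ 0.537 -0.171  0.213] [0.791 0.611 0.001 0.002] 0.0040949319154380825 [ 0.461 -0.026  0.954]
side [0.342 0.855 1.063]
  pawl_tab [] 
  plate_edge [(array([275., 300.]), 0.73)] [0.53  0.079 0.   ]
top [0.459 0.039 1.139]
  pawl_tab [(array([229., 394.]), 0.67), (array([269., 388.]), 0.44)] [ 0.555 -0.104  0.06 ]
  plate_edge [(array([247., 253.]), 0.6)] [0.515 0.245 0.   ]
tri plate_edge [0.502 0.211 0.181] 0.00768946622875738
```

View pics/c5.png

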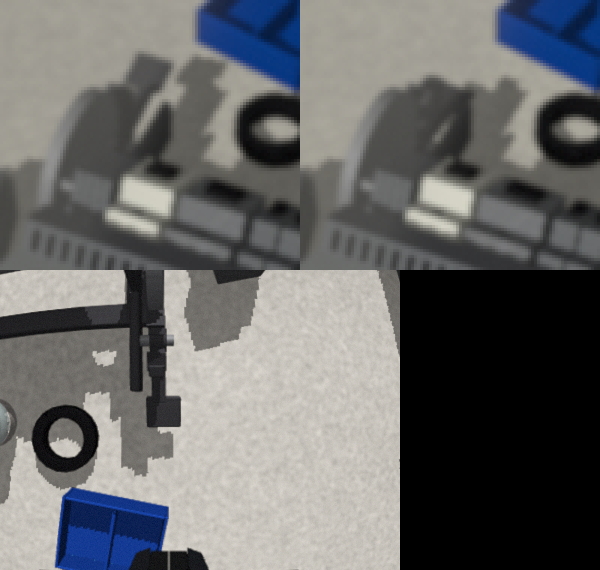

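The pawl's tab has dropped: in the "after" crop (right), the tab that stood at about (150,68) in the left crop is gone, and the wrist view shows it lower at (163,410). The pawl is flipped and staying there with no contact. Next, I move over the plate's edge.

```bash
python3 -m jog '[{"translation":[0,0,-0.9],"twist":0,"claw":0},{"translation":[0,0,-0.9],"twist":0,"claw":0},{"translation":[0,0,-0.5],"twist":0,"claw":0},{"translation":[0,0,0],"twist":0,"claw":0}]' | grep -E "pos|force"
python3 goal.py .498 .214 .28
```

```text
tool_pos: [0.5389, -0.1688, 0.3064]
contact_force: [0.9, 0.1, -0.3]
t 7.8167 pos [ 0.5389 -0.1688  0.3064] F [ 0.9  0.1 -0.3] phi 75.62 units [ 9.01 -3.37  0.64] norm 9.65 q [ 0.5   0.55 -0.45  1.66  0.28  0.99 -0.3 ] op 0.0
```

```bash
python3 -m jog '[{"translation":[0.6,-0.22,0],"twist":0,"claw":0},{"translation":[0.6,-0.22,0],"twist":0,"claw":0},{"translation":[0.6,-0.22,0],"twist":0,"claw":0},{"translation":[0.6,-0.22,0],"twist":0,"claw":0},{"translation":[0.6,-0.22,0],"twist":0,"claw":0},{"translation":[0.6,-0.22,0],"twist":0,"claw":0},{"translation":[0.6,-0.22,0],"twist":0,"claw":0},{"translation":[0.6,-0.22,0],"twist":0,"claw":0},{"translation":[0.6,-0.22,0],"twist":0,"claw":0},{"translation":[0.6,-0.22,0],"twist":0,"claw":0},{"translation":[0.6,-0.22,0],"twist":0,"claw":0},{"translation":[0.6,-0.22,0],"twist":0,"claw":0},{"translation":[0.6,-0.22,0],"twist":0,"claw":0},{"translation":[0.6,-0.22,0.1],"twist":0,"claw":0},{"translation":[0.6,-0.22,0.1],"twist":0,"claw":0},{"translation":[0,0,0],"twist":0,"claw":0},{"translation":[0,0,0],"twist":0,"claw":0}]' | grep -E "pos|force"
python3 goal.py .498 .216 .22
```

```text
tool_pos: [0.4966, 0.2137, 0.2929]
contact_force: [0.0, -0.6, 0.5]
t 9.2333 pos [0.4966 0.2137 0.2929] F [ 0.  -0.6  0.5] phi 75.82 units [0.07 0.02 1.82] norm 1.82 q [-0.21  0.54 -0.46  1.74  0.28  0.93 -1.03] op 0.0
```

```bash
python3 -m jog '[{"translation":[-0.1,0,0.6],"twist":0,"claw":0},{"translation":[0,0,0.6],"twist":0,"claw":0},{"translation":[0,0,0.5],"twist":0,"claw":0},{"translation":[0,0,0.2],"twist":0,"claw":0},{"translation":[0,0,0.1],"twist":0,"claw":0},{"translation":[0,0,0.1],"twist":0,"claw":0},{"translation":[0,0,0.1],"twist":0,"claw":0},{"translation":[0,0,0.1],"twist":0,"claw":0},{"translation":[0,0,0],"twist":0,"claw":0}]' | grep -E "pos|force"
for i in 1 2; do python3 -m jog '[{"translation":[0,0,0.08],"twist":0,"claw":0},{"translation":[0,0,0.08],"twist":0,"claw":0}]' | grep -E "pos|force"; done
```

```text
tool_pos: [0.497, 0.2083, 0.2024]
contact_force: [-0.7, 0.0, 0.2]
tool_pos: [0.4973, 0.2086, 0.1964]
contact_force: [-0.2, 1.3, -0.1]
tool_pos: [0.4971, 0.2085, 0.1896]
contact_force: [-0.8, -0.4, 6.0]
```

```bash
python3 -m jog '[{"translation":[0.038,0,0.08],"twist":0,"claw":0},{"translation":[0.038,0,0.08],"twist":0,"claw":0},{"translation":[0.036,0,0.08],"twist":0,"claw":0},{"translation":[0.036,0,0.08],"twist":0,"claw":0},{"translation":[0.034,0,0.08],"twist":0,"claw":0},{"translation":[0.034,0,0.08],"twist":0,"claw":0}]' | grep -E "pos|force"
python3 -m jog '[{"translation":[0.032,0,0.08],"twist":0,"claw":0},{"translation":[0.03,0,0.08],"twist":0,"claw":0},{"translation":[0.03,0,0.08],"twist":0,"claw":0},{"translation":[0.028,0,0.08],"twist":0,"claw":0},{"translation":[0.026,0,0.08],"twist":0,"claw":0},{"translation":[0.024,0,0.08],"twist":0,"claw":0}]' | grep -E "pos|force"; python3 goal.py .503 .232 .088
```

```text
tool_pos: [0.4995, 0.2178, 0.1706]
contact_force: [-0.0, 1.4, 5.2]
tool_pos: [0.5013, 0.2247, 0.1514]
contact_force: [0.1, 2.0, 4.4]
t 11.3167 pos [0.5013 0.2247 0.1514] F [0.1 2.  4.4] phi 75.62 units [ 0.18 -0.01  1.58] norm 1.6 q [-0.29  0.73 -0.35  1.87  0.41  0.61 -1.16] op 0.0
```

```bash
python3 -m jog '[{"translation":[0.024,0,0.08],"twist":0,"claw":0},{"translation":[0.022,0,0.08],"twist":0,"claw":0},{"translation":[0.02,0,0.08],"twist":0,"claw":0},{"translation":[0.02,0,0.08],"twist":0,"claw":0},{"translation":[0.018,0,0.08],"twist":0,"claw":0},{"translation":[0.016,0,0.08],"twist":0,"claw":0},{"translation":[0.014,0,0.08],"twist":0,"claw":0},{"translation":[0.012,0,0.08],"twist":0,"claw":0},{"translation":[0.01,0,0.08],"twist":0,"claw":0},{"translation":[0.01,0,0.08],"twist":0,"claw":0},{"translation":[0.008,0,0.07],"twist":0,"claw":0},{"translation":[0.006,0,0.07],"twist":0,"claw":0},{"translation":[0.004,0,0.07],"twist":0,"claw":0},{"translation":[0.004,0,0.06],"twist":0,"claw":0},{"translation":[0.002,0,0.06],"twist":0,"claw":0}]' | grep -E "pos|force"
python3 -m jog '[{"translation":[0,0,0.05],"twist":0,"claw":0},{"translation":[0,0,0.05],"twist":0,"claw":0},{"translation":[0,0,0.05],"twist":0,"claw":0}]' | grep -E "pos|force"
```

```text
tool_pos: [0.5027, 0.2307, 0.1058]
contact_force: [1.2, 2.9, 4.6]
tool_pos: [0.5026, 0.2307, 0.0998]
contact_force: [0.6, 2.8, 3.8]
```

```bash
python3 -m jog '[{"translation":[0,0,0.05],"twist":0,"claw":0},{"translation":[0,0,0.05],"twist":0,"claw":0},{"translation":[0,0,0.04],"twist":0,"claw":0},{"translation":[0,0,0.04],"twist":0,"claw":0}]' | grep -E "pos|force"
for i in 1 2 3; do python3 -m jog '[{"translation":[0,0,0.03],"twist":0,"claw":0},{"translation":[0,0,0.03],"twist":0,"claw":0}]' | grep -E "pos|force"; done
```

```text
tool_pos: [0.5026, 0.2308, 0.0927]
contact_force: [0.4, 2.5, 3.5]
tool_pos: [0.5027, 0.2308, 0.0903]
contact_force: [0.8, 2.5, 4.6]
tool_pos: [0.5027, 0.2309, 0.0883]
contact_force: [-2.9, 0.9, 22.0]
tool_pos: [0.5027, 0.2309, 0.0882]
contact_force: [-5.3, -0.9, 40.1]
```

```bash
python3 -m jog '[{"translation":[0,0,-0.2],"twist":0,"claw":0},{"translation":[0,0,-0.4],"twist":0,"claw":0},{"translation":[0,0,-0.8],"twist":0,"claw":0},{"translation":[0,0,-0.9],"twist":0,"claw":0},{"translation":[0,0,-0.9],"twist":0,"claw":0},{"translation":[0,0,-0.9],"twist":0,"claw":0},{"translation":[0,0,-0.9],"twist":0,"claw":0},{"translation":[0,0,-0.5],"twist":0,"claw":0},{"translation":[0,0,0],"twist":0,"claw":0},{"translation":[0,0,0],"twist":0,"claw":0}]' | grep -E "pos|force"
python3 look.py 6 pawl_tab plate_edge contactor ferrules screwdriver breaker tape tray meter
python3 - <<'E'
from h import *
a=cv2.imread('pics/side6.png')[150:400,200:440]; b=cv2.imread('pics/top6.png')[160:340,190:430]
cv2.imwrite('pics/c6.png',np.hstack([cv2.resize(a,(400,417)),cv2.resize(b,(400,417))]))
E
```

```text
tool_pos: [0.5023, 0.2289, 0.3054]
contact_force: [0.1, -0.1, -0.5]
14.4833 [0.502 0.229 0.305] [ 0.791  0.612 -0.001  0.001] 0.00629533850579718 [ 0.137 -0.145 -0.493]
side [0.342 0.855 1.063]
  pawl_tab [] 
  plate_edge [(array([318., 295.]), 0.6)] [0.521 0.187 0.   ]
  contactor [(array([250., 251.]), 0.8)] [0.651 0.03  0.   ]
  ferrules [(array([229., 380.]), 0.81)] [ 0.377 -0.077  0.   ]
  screwdriver [(array([380., 276.]), 0.97)] [0.529 0.328 0.   ]
  breaker [(array([317., 208.]), 0.74)] [0.693 0.214 0.   ]
  tape [(array([212., 352.]), 0.78)] [ 0.446 -0.118  0.   ]
  tray [(array([184., 352.]), 0.96)] [ 0.46  -0.209  0.   ]
  meter [(array([426., 248.]), 0.88)] [0.558 0.423 0.   ]
top [0.459 0.039 1.139]
  pawl_tab [(array([231., 396.]), 0.76), (array([267., 436.]), 0.2)] [ 0.549 -0.108  0.06 ]
  plate_edge [(array([247., 250.]), 0.65)] [0.514 0.253 0.   ]
  contactor [(array([195., 334.]), 0.55)] [0.647 0.041 0.   ]
  ferrules [(array([296., 380.]), 0.8), (array([270., 436.]), 0.32)] [ 0.391 -0.074  0.   ]
  screwdriver [] 
  breaker [(array([178., 265.]), 0.92)] [0.692 0.216 0.   ]
  tape [] 
  tray [(array([266., 436.]), 0.82)] [ 0.467 -0.216  0.   ]
  meter [] 
tri plate_edge [0.509 0.238 0.08 ] 0.0030868613948952647
tri contactor [0.646 0.041 0.015] 0.0022359328095747978
tri ferrules [ 0.384 -0.075  0.   ] 0.01382440876759687
tri breaker [0.692 0.216 0.003] 0.0015470059174108024
tri tray [ 0.464 -0.219 -0.01 ] 0.006068509890678919
```

View pics/c6.png

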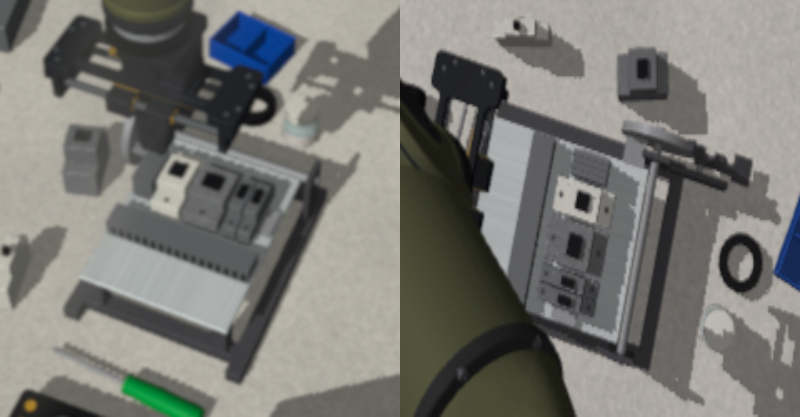

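The plate lies flat in both views, nothing on the bench has moved, and the arm is clear. I'm handing in.

```bash
python3 -c "
from plant import r
s=r.get_state();print(s['clock'],max(abs(v) for v in s['qd']));print(r.finish_job())"
```

```text
15.4833 0.0015410385029165665
the job is handed in; nothing more can be done
None
```

I pressed the pawl's tab down with the shut fingertips until it flipped. Then I pushed the plate's raised edge down until it sat flat on its rests. I handed the job in at about 15.5 s, with the arm still and clear.

**Pawl:**
- After I lifted off the tab, the side and wrist pictures showed it sitting lower and staying there. The side and top cameras put it about 27 mm lower while I was still pressing on it.
- I never felt a clear 4 N press. The force readings were taken only between short moves and stayed under 1.5 N, so the flip is judged from the pictures and from how the plate moved.
- At the end, only the top camera found the tab. In the side view it was hidden, so I could not measure its height again.

**Plate:**
- It went down at a steady 3.5–6 N with no springy block, as expected with the pawl free.
- It stopped firmly with the fingertips at 88 mm, the stated flat height. The force rose to 40 N at the fingertips before I backed off.
- The cameras put the edge point at 80 mm, against the stated 88 mm. I put the gap down to measuring error.

**Other things:** All seven other items showed within about 15 mm of where they were first found, roughly the detector's scatter. The screwdriver, tape and meter were checked in the side view only, because the detector missed them in the final top view.

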